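# Feeler blade test of two lid gaps on a vanity

## Robot

A 7-joint arm with a two-finger parallel gripper is mounted at the origin on the work surface. World frame = base frame: x ahead of the robot, y to its left, z up, the work surface at z = 0. Lengths are in m, angles in rad, forces in N, time in s.
With the tool pointing down it reaches from about 0.35 to 0.9 m from the base axis. Payload 8.1 kg.
Tool frame: the origin (TCP) lies midway between the tips of the shut fingers; the grasp point (between the pads) lies arm.grasp_offset behind it (arm.grasp_offset is the distance from the TCP to the grasp point, in m); z points along the fingers, y is the line along which they close (so a half turn about z gives the same grasp; the last joint's range is limited). The gripper opens to 92 mm and grips with 3 to 60 N. Pads are 19 mm wide; open, the fingers measure 130 mm over their backs; the gripper's body (75 mm by 190 mm) begins 47 mm behind the grasp point.
Start: joints at [1.079, 0.434, 0.025, 1.573, -0.012, 1.134, -0.075], TCP at [0.237, -0.578, 0.227] pointing down, gripper open.
Joint ranges: [-2.62, 2.62], [-0.44, 2.09], [-1.27, 1.32], [0.08, 2.57], [-1.32, 4.46], [0.12, 2], [-2.74, 2.74]. Speed limits (rad/s): [2.22, 2.22, 3.01, 3.01, 3.14, 3.14, 3.14].

## Interface

Orientations are given as a rotation vector (axis times angle).
In Python, from cell import observe, imaging, arm gives the robot as it stands.
- The arm moves only by the tool apply_moves, never from a script. Its argument "commands" is a list of rows, each a list of 5 numbers: the opening in per cent of the stroke, from 0 (shut) to 100 (fully open), then the shift along the world's x, y, z in units of 0.06 m (1.0 is 0.06 m), then the turn about the world's z in units of 0.5 rad (1.0 is 0.5 rad). A call has 1 to 12 rows; each row shifts and turns the commanded pose from where the row before left it; what a row does not reach is not made up. A row lasts 1/8 s, in which the tool goes at most 62.5 mm and 10.7 degrees, less where a joint would pass 70% of its speed; a pose out of reach is approached as far as the arm can. A call with a number of a shift or a turn outside -1 to 1 is refused whole. A call with a gripper value outside its range is refused whole. The fingers move at their own pace and stop on an object; "newtons" is the grip in N (left out, the last holds). Time passes only in rows, so rows that do not move let the fingers close. It gives the time, the measured TCP pose, the force, the opening and the grip force at its end, in the units of the state.
- observe(): the state, without advancing time (a new reading comes with each control period).
- imaging.get_image(name): name is "scene" or "side" or "wrist"; returns (picture, depth): 480x640x3 uint8, red, green, blue; 480x640 float32, m along the optical axis (not along the pixel's ray), 0 where there is no reading.
- imaging.camera_params(name): a dict with "camera_matrix" (3x3 intrinsics, pixels), "origin" and "rotation" of the camera in the world; the wrist camera has in their place "tool_from_camera" (4x4, takes a point from camera to tool coordinates, whose origin is the TCP and whose axes are the flange's). Camera axes: x right, y up, looking along -z (the intrinsics and any distortion apply to the point x, -y, -z); pixel columns grow to the right and rows downward; lengths in m; the calibration is good to about 2 mm. The wrist camera is an equidistant fisheye: a pixel r from the principal point sees the ray r / f radians off the axis. A picture is of the moment at which its call begins: read the wrist's pose just before it. camera_params takes no time and is no camera call.
- arm.sign_off(): hands the job in; it is judged then, once.
The state is a dict: "clock": time; "joints": joint angles; "dq": joint speeds; "joint_efforts": joint torques, N m; "position": TCP position; "ee_rot": TCP orientation; "force": force on the tool from outside, world axes, zero at the start; "ft_torque": the same for the moment, N m; "width": opening from 0.0 (shut) to 1.0 (fully open); "gripper_force": force on a finger pad.
Only numpy, scipy, OpenCV 4.12 (cv2) and the standard library are available. Lean on these libraries where they do the work, as an engineer would, in place of code of your own. Each camera call takes 0.05 s, during which the arm holds its last target. There are 200 camera calls.

## Task

Test the lid gaps of the two boxes with the blue-handled feeler blade, kept upright and in line with each gap. First press its tip lightly on the middle of the white box's narrow gap for a moment to confirm that it jams there, then slide it down into the lid gap of the bamboo box, where it fits, let go of it only when it is fully home, and leave it standing there. Do not knock the amber jar.

Things in the scene. Friction and masses are not known exactly. Their poses are not given: they have to be found in the camera images.
- blade: Feeler blade: steel, 6 mm thick (x), 40 wide (y), 45 long, round tip edge, under a blue handle 28 (x) by 50 (y) by 40 mm high; about 90 g. Origin: middle of the tip edge, z up; handle at z 45 to 85 mm. Starts upright in the loose slot of a fixed cork holder 50 by 78 by 50 mm tall, handle resting on it, tip 5 mm above the vanity. Grip the handle across its 28 mm, lift straight up over 45 mm.
- bamboo_box: Fixed shut pale bamboo box, chrome spring clip in front, 70 mm tall, x -130 to 32, y -85 to 85 mm. Lid gap between lid and back rail: open upward, 14 mm wide (x), 60 long (y), 62 deep. Origin on the vanity top straight below the gap's middle; gap mouth at z = 70 mm. The blade fits: fully home, its handle rests on the box top, tip 25 mm above the vanity.
- white_box: Fixed shut white box with brass hinges; size, origin and axes as the bamboo box (gap mouth 70 mm above the origin), but its lid gap is only 4 mm wide (x) by 60 mm long (y), so the blade's tip jams on the mouth. The boxes stand one to the left and one to the right, in either order.
- jar: Squat amber glass jar with black cap, loose, 64 mm in diameter, 60 mm tall, 220 g. Origin at the centre of its underside. A bystander: leave it where it stands.
Not all that is in view belongs to the job. There is more than one size of the blade; the one meant has the size given above. There is more than one size of the bamboo_box; the job needs the middle-sized.

How it is judged:
By the outcome, as a careful person would: the job done as asked, in the order asked, and still so for the second after the job is handed in, with the robot touching nothing.
It also fails if it takes over 48 s, if anything falls off the work surface, if the arm or the gripper's body presses on something with over 40 N, if the wrist force passes 120 N, or if a joint passes its speed limit or range.

## Working session

There is one attempt and no reset: what is moved stays moved. The work goes in short steps, Python scripts to look and compute and a tool call to move; the robot and the scene stay as the last step left them, time stands still between calls to the robot, and variables do not carry over. Pictures are saved under pics/ and viewed, at most 10 in all, crops included, and the job is handed in when it is done.

Besides the shell and the picture viewer there is one more tool, called after "Call:" as name([rows], argument=value, ...), one row to a line, values as JSON. apply_moves: Moves the arm, as the interface text tells. Its arguments: {"type":"object","properties":{"commands":{"type":"array"},"newtons":{"type":"number"}},"required":["commands"]}

```bash
mkdir -p pics
cat > h.py <<'E'
import numpy as np, cv2
from cell import observe, imaging, arm
def grab(n):
    s=observe(); im,d=imaging.get_image(n); return s,im,d,imaging.camera_params(n)
def cloud(d,p):
    K=np.array(p["camera_matrix"]); v,u=np.mgrid[:480,:640]
    c=np.stack([(u-K[0,2])/K[0,0]*d,-(v-K[1,2])/K[1,1]*d,-d],-1)
    return c@np.array(p["rotation"]).T+np.array(p["origin"])
E
python3 - <<'E'
from h import *
print(observe(),arm.grasp_offset)
for n in("scene","side"):
    s,im,d,p=grab(n); cv2.imwrite(f"pics/{n}.png",im[...,::-1]); np.savez(n,im=im,d=d,P=cloud(d,p)); print(p)
E
```

```text
{'clock': 0.0, 'joints': array([ 1.07939827,  0.43524396,  0.02498345,  1.57409582, -0.01157048,
        1.13400514, -0.07512216]), 'dq': array([-0.00116082,  0.00061612, -0.00085392,  0.00028194, -0.001019  ,
       -0.0008275 , -0.00041594]), 'joint_efforts': array([-2.56911362e-04, -6.67856526e+01,  9.84640606e-01, -3.14465582e+01,
       -6.07749517e-02,  4.30584128e-02,  1.41213377e-04]), 'position': array([ 0.23665947, -0.57790507,  0.22593257]), 'ee_rot': array([-3.08093934e+00, -6.06449849e-01,  7.57431949e-04]), 'force': array([-0.52198772, -0.90358967, -0.4942588 ]), 'ft_torque': array([ 0.03647806, -0.04248022,  0.00350061]), 'gripper_force': 0.0, 'width': 0.999515064141621} 0.0188Traceback (most recent call last):
  File "<stdin>", line 4, in <module>
  File "h.py", line 8, in cloud
    return c@np.array(p["rotation"]).T+np.array(p["origin"])
           ~~~~~~~~~~~~~~~~~~~~~~~~~~~^~~~~~~~~~~~~~~~~~~~~~
ValueError: operands could not be broadcast together with shapes (480,640) (3,)
```

View pics/scene.png

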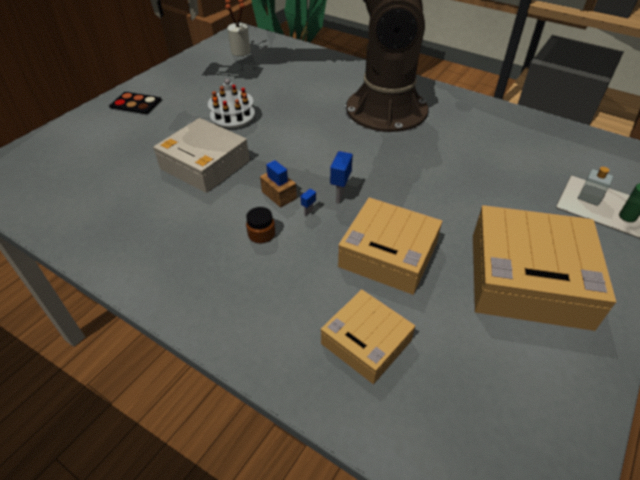

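The scene picture shows the white box (200,150), the blade in its cork holder (278,178), the jar (260,225) and three bamboo boxes, the middle-sized at (390,243). The blades at (340,175) and (308,200) are decoys. The rotation is a rotation vector, so I'll convert it.

```bash
sed -i 's/np.array(p\["rotation"\]).T/cv2.Rodrigues(np.array(p["rotation"],float))[0].T/' h.py
python3 - <<'E'
from h import *
for n in("scene","side"):
    s,im,d,p=grab(n); cv2.imwrite(f"pics/{n}2.png",im[...,::-1]); P=cloud(d,p); np.savez(n,im=im,d=d,P=P); print(p)
    hsv=cv2.cvtColor(im,cv2.COLOR_RGB2HSV)
    if n=="scene":
        for q in[(200,150),(390,243),(384,247),(187,151),(278,168),(260,217),(300,270),(540,245),(370,335)]: print(q,P[q[1],q[0]].round(4),hsv[q[1],q[0]])
E
```

```text
{'camera_matrix': array([[483.23708674,   0.        , 324.91779464],
       [  0.        , 483.23708674, 235.94103622],
       [  0.        ,   0.        ,   1.        ]]), 'origin': array([1.19119387, 0.55419563, 0.79066167]), 'rotation': array([0.44243848, 0.81523752, 2.02439757])}
(200, 150) [ 0.5311 -0.2483  0.0696] [ 20  42 186]
(390, 243) [0.5521 0.297  0.0675] [ 18 145 190]
(384, 247) [0.5649 0.2905 0.0631] [ 14 132  29]
(187, 151) [ 0.5513 -0.2733  0.0689] [ 20  43 153]
(278, 168) [ 0.5041 -0.0235  0.0917] [109 219 155]
(260, 217) [0.6303 0.0195 0.0582] [143  60  17]
(300, 270) [ 6.668e-01  1.495e-01 -3.000e-04] [ 56  17 106]
(540, 245) [0.4164 0.5559 0.0916] [ 18 147 186]
(370, 335) [0.7548 0.3658 0.0499] [ 19 146 184]
{'camera_matrix': array([[577.2146391 ,   0.        , 306.23799131],
       [  0.        , 577.2146391 , 240.8314792 ],
       [  0.        ,   0.        ,   1.        ]]), 'origin': array([0.26891097, 1.09403285, 0.92454631]), 'rotation': array([ 0.21306272, -1.17887591, -2.58715487])}
```

View pics/side2.png

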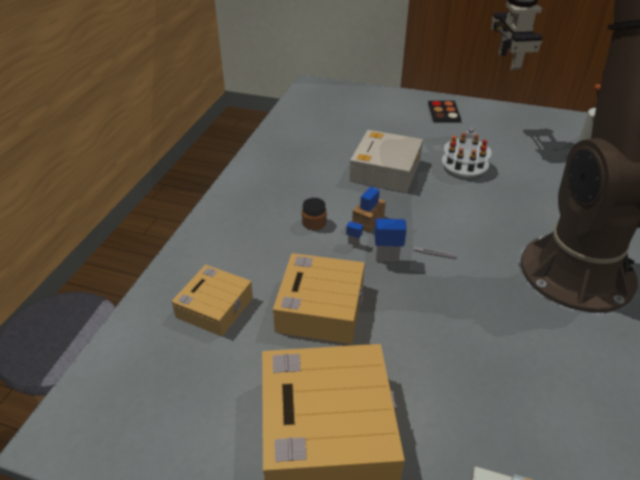

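The side view shows the white box (388,158), the cork-held blade (370,205), the jar (314,213) and the middle bamboo box (320,297) with its gap at (297,282). Next I measure the top faces from depth, and the gaps by casting rays onto z=0.07.

```bash
cat > m.py <<'E'
from h import *
def ray(n,uv,z):
    p=imaging.camera_params(n);K=np.array(p["camera_matrix"]);R=cv2.Rodrigues(np.array(p["rotation"],float))[0];o=np.array(p["origin"])
    uv=np.atleast_2d(uv).astype(float); r=np.c_[(uv[:,0]-K[0,2])/K[0,0],-(uv[:,1]-K[1,2])/K[1,1],-np.ones(len(uv))]@R.T
    return (o+r*((z-o[2])/r[:,2])[:,None])[:,:2]
def rect(n,mask,z,seed):
    k,l=cv2.connectedComponents(mask.astype(np.uint8)); u,v=seed
    sub=l[v-6:v+7,u-6:u+7]; i=np.bincount(sub[sub>0]).argmax()
    m=l==i; vv,uu=np.nonzero(m); xy=ray(n,np.c_[uu,vv],z)
    r=cv2.minAreaRect((xy*1000).astype(np.float32)); return r,m.sum(),xy.mean(0)
E
python3 - <<'E'
from m import *
seeds={"scene":dict(white=(200,145),bam=(380,225),gb=(383,247),gw=(186,152),blade=(277,168),jar=(259,214),cork=(270,185)),
"side":dict(white=(400,155),bam=(330,285),gb=(297,282),gw=(371,147),blade=(371,196),jar=(314,206),cork=(372,212))}
for n in seeds:
    f=np.load(n+".npz");im,P=f["im"],f["P"];z=P[...,2];h=cv2.cvtColor(im,cv2.COLOR_RGB2HSV);H,S,V=cv2.split(h)
    top=(z>.060)&(z<.078); s=seeds[n]
    light=im.max(2)
    for k in("white","bam"): print(n,k,rect(n,top,.07,s[k]))
    print(n,"gb",rect(n,(V<75),.07,s["gb"]))
    u,v=s["gw"]; print(V[v-6:v+7,u-12:u+13])
    b=(H>100)&(H<130)&(S>150)
    r=rect(n,b&(z>.084),.09,s["blade"]);print(n,"blade",r,z[b][:].max()); 
    k,l=cv2.connectedComponents(b.astype(np.uint8)); 
    u,v=s["blade"]; m=l==l[v,u]; print("blade z pct",np.percentile(z[m],[1,20,50,80,99]).round(4), "jar",np.median(P[s["jar"][1]-2:s["jar"][1]+3,s["jar"][0]-2:s["jar"][0]+3].reshape(-1,3),0))
    # blade top
    t=m&(z>np.percentile(z[m],97)-.006); print("topface",t.sum(),cv2.minAreaRect((P[t][:,:2]*1000).astype(np.float32)))
    c=(H<22)&(S>100)&(z>.043)&(z<.055)&(np.hypot(P[...,0]-.5,P[...,1]+.02)<.09)
    print("cork",c.sum(),cv2.minAreaRect((P[c][:,:2]*1000).astype(np.float32)))
ims=[cv2.resize(np.load("scene.npz")["im"][115:245,150:350],(800,520),interpolation=2),]
cv2.imwrite("pics/crop.png",ims[0][...,::-1])
E
```

```text
scene white (((510.9079284667969, -267.42645263671875), (181.75482177734375, 170.25450134277344), 87.97015380859375), np.int64(2759), array([ 0.51360512, -0.26589709]))
scene bam (((529.1436157226562, 285.4700622558594), (171.77769470214844, 171.3411407470703), 7.07323694229126), np.int64(4751), array([0.53154935, 0.28795051]))
scene gb (((573.453857421875, 291.6922607421875), (9.239788055419922, 56.24753952026367), 6.76928186416626), np.int64(95), array([0.57337275, 0.29224119]))
[[177 183 182 177 174 177 178 182 180 182 181 182 183 179 178 177 178 174
  174 168 165 165 165 166 163]
 [183 184 179 168 153 158 168 175 180 183 185 183 184 182 184 183 180 179
  178 179 172 172 172 172 170]
 [180 182 177 159 133 130 141 157 170 179 182 182 182 183 181 183 181 180
  179 179 179 178 181 179 179]
 [184 181 179 172 150 130 125 131 140 160 170 177 182 182 181 184 183 182
  181 182 181 182 183 184 182]
 [179 184 183 182 174 162 147 134 126 128 144 157 170 176 180 182 180 181
  181 180 180 187 185 182 184]
 [182 185 181 183 183 180 176 163 149 134 126 129 137 153 166 177 179 179
  181 181 183 1
[... 2865 characters left out ...]
157 158]
 [173 173 173 173 172 172 170 162 153 154 163 169 169 169 169 169 171 171
  171 169 165 159 157 157 158]
 [173 173 174 173 172 172 170 167 164 165 168 169 169 169 169 169 170 171
  171 169 166 160 157 157 158]]
side blade (((496.94879150390625, -26.43035888671875), (58.93950271606445, 30.232892990112305), 74.6875), np.int64(150), array([ 0.49776651, -0.0281246 ])) 0.9245463124553994
blade z pct [0.0617 0.0731 0.0882 0.0915 0.0947] jar [0.62382335 0.02417825 0.06127053]
topface 126 ((395.12744140625, 520.2021484375), (37.4556884765625, 1174.498291015625), 10.578327178955078)
cork 203 ((497.7419128417969, -30.690139770507812), (77.65560913085938, 50.26702117919922), 71.66813659667969)
```

View pics/crop.png

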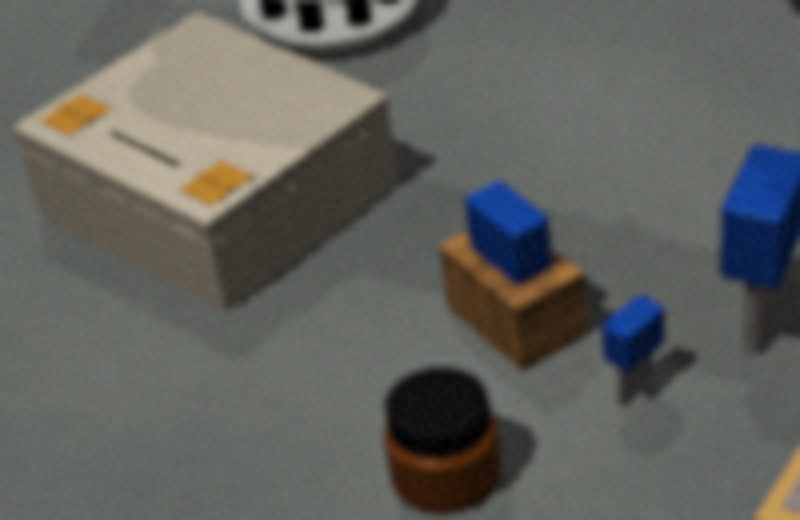

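Run:
```python
from m import *
for n,(u,v) in dict(scene=(186,152),side=(371,147)).items():
    f=np.load(n+".npz");im,P=f["im"],f["P"];h=cv2.cvtColor(im,cv2.COLOR_RGB2HSV);H,S,V=cv2.split(h)
    m=np.zeros((480,640),bool); m[v-12:v+9,u-12:u+13]=True
    m&=V<145
    print(n,rect(n,m,.07,(u,v)))
    b=(H>100)&(H<130)&(S>150)
    k,l,st,c=cv2.connectedComponentsWithStats(b.astype(np.uint8))
    for i in range(1,k):
        if st[i,4]>40:
            Q=P[(l==i)&(f["d"]>0)]; print(c[i].round(),np.median(Q,0).round(3),np.percentile(Q,2,0).round(3),np.percentile(Q,98,0).round(3))
```

```text
scene (((555.9139404296875, -272.36492919921875), (54.91669845581055, 4.370070457458496), 87.54800415039062), np.int64(32), array([ 0.55591598, -0.27195394]))
[341. 168.] [0.441 0.105 0.106] [0.395 0.081 0.064] [0.455 0.12  0.115]
[277. 172.] [ 0.507 -0.024  0.082] [ 0.487 -0.055  0.056] [ 0.517 -0.009  0.091]
[308. 198.] [0.517 0.068 0.055] [0.496 0.055 0.035] [0.528 0.074 0.062]
side (((557.2546997070312, -274.32952880859375), (56.07804489135742, 5.3338446617126465), 89.31362915039062), np.int64(27), array([ 0.55723132, -0.27411749]))
[370. 197.] [ 0.496 -0.02   0.088] [ 0.483 -0.054  0.063] [ 0.513 -0.005  0.094]
[390. 231.] [0.419 0.11  0.106] [0.389 0.083 0.069] [0.449 0.122 0.117]
[355. 226.] [0.509 0.07  0.061] [0.494 0.056 0.052] [0.524 0.076 0.066]
```

Call:
apply_moves([
  [60,0.3,0.85,0.1,0.36],
  [60,0.4,0.85,0,0.36],
  [60,0.45,0.85,0,0.36],
  [60,0.45,0.85,0,0.36],
  [60,0.45,0.85,0,0.36],
  [60,0.45,0.85,0,0],
  [60,0.45,0.85,0,0],
  [60,0.4,0.85,0,0],
  [60,0.4,0.85,0,0],
  [60,0.4,0.85,0,0],
  [60,0.28,0.65,0,0],
  [60,0,0,0,0],
])

```text
clock: 1.65
position: [0.5035, -0.0255, 0.2327]
ee_rot: [-2.505, -1.894, -0.002]
force: [-0.7, -0.4, -0.2]
width: 0.6
gripper_force: 0.0
```

```bash
cat >> m.py <<'E'
def wrist():
    s,im,d,p=grab("wrist"); K=np.array(p["camera_matrix"]); T=np.array(p["tool_from_camera"]); 
    v,u=np.mgrid[:480,:640]; x=(u-K[0,2])/K[0,0]; y=(v-K[1,2])/K[1,1]; th=np.hypot(x,y); k=np.where(th>1e-9,np.sin(th)/np.maximum(th,1e-9),1)
    r=np.stack([x*k,-y*k,-np.cos(th)],-1); W=cv2.Rodrigues(s["ee_rot"])[0]
    o=W@T[:3,3]+s["position"]; r=r@(W@T[:3,:3]).T
    P=o+r*(d/np.maximum(np.cos(th),1e-3))[...,None]
    return s,im,d,o,r,P
def cast(o,r,m,z): q=r[m]; return (o+q*((z-o[2])/q[:,2])[:,None])[:,:2]
E
python3 - <<'E'
from m import *
s,im,d,o,r,P=wrist(); cv2.imwrite("pics/w1.png",im[...,::-1]); h=cv2.cvtColor(im,cv2.COLOR_RGB2HSV);H,S,V=cv2.split(h)
print(s["position"],o)
b=((H>100)&(H<130)&(S>150)).astype(np.uint8);k,l,st,c=cv2.connectedComponentsWithStats(b)
for i in range(1,k):
    if st[i,4]>60:
        m=l==i; Q=P[m]; t=m&(P[...,2]>np.percentile(Q[:,2],95)-.008)
        print(c[i].round(),st[i,4],np.median(Q,0).round(4),t.sum(),cv2.minAreaRect((cast(o,r,t,.09)*1000).astype(np.float32)))
E
```

```text
[ 0.50348109 -0.02549491  0.23269627] [0.52486294 0.05406086 0.39092774]
[183. 115.] 4422 [0.4254 0.0937 0.1134] 3623 ((414.3138732910156, 99.09268188476562), (77.76177978515625, 40.7511100769043), 15.904256820678711)
[300. 118.] 845 [0.5091 0.0639 0.0612] 842 ((510.3793029785156, 63.070579528808594), (17.265182495117188, 31.81694793701172), 84.32137298583984)
[317. 229.] 1856 [ 0.4985 -0.0295  0.0898] 1722 ((498.3349304199219, -30.985280990600586), (51.40971374511719, 26.02664566040039), 73.48543548583984)
```

View pics/w1.png

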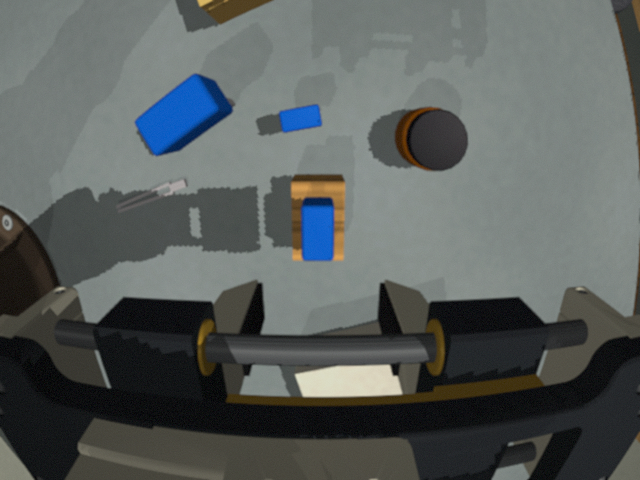

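The wrist view shows the 28×50 handle in the cork at (317,229), giving (0.4985,-0.030) and yaw about -16°. The jar is at (437,139), and the two decoy handles lie clear of the gripper.

Call:
apply_moves([
  [60,-0.075,-0.075,0,0],
  [60,0,0,-0.7,0],
  [60,0,0,-0.7,0],
  [60,0,0,-0.7,0],
  [60,0,0,-0.5,0],
  [60,0,0,-0.3,0],
  [60,0,0,0,0],
  [60,0,0,0,0],
], newtons=20)

```text
clock: 2.7
position: [0.4984, -0.0349, 0.0595]
ee_rot: [2.512, 1.885, 0.001]
force: [0.4, 0.5, 0.3]
width: 0.604
gripper_force: 0.0
```

Call:
apply_moves([
  [60,0,0.07,0,0],
  [60,0,0,0,0],
  [10,0,0,0,0],
  [10,0,0,0,0],
  [10,0,0,0,0],
  [10,0,0,0,0],
  [10,0,0,0,0],
], newtons=25)

```text
clock: 3.58
position: [0.4983, -0.0297, 0.0588]
ee_rot: [2.512, 1.887, 0.0]
force: [0.4, 0.1, 1.3]
width: 0.299
gripper_force: 25.0
```

Call:
apply_moves([
  [10,0,0,0.3,0],
  [10,0,0,0.5,0],
  [10,0,0,0.5,0],
  [10,0,0,0.5,0],
  [10,0,0,0.5,0],
  [10,0,0,0.2,0],
  [10,0,0,0,0],
])

```text
clock: 4.45
position: [0.4984, -0.0297, 0.2088]
ee_rot: [2.511, 1.887, 0.001]
force: [-0.4, -0.8, -1.8]
width: 0.305
gripper_force: 25.0
```

Call:
apply_moves([
  [10,0.15,-0.55,0,0.1],
  [10,0.2,-0.7,0,0.1],
  [10,0.2,-0.7,0,0.1],
  [10,0.17,-0.7,0,0.1],
  [10,0.15,-0.7,0,0.1],
  [10,0.1,-0.7,0,0],
  [10,0,0,0,0],
  [10,0,0,0,0],
  [10,0,0,0,0],
])

```text
clock: 5.58
position: [0.5564, -0.271, 0.2082]
ee_rot: [-2.254, -2.187, -0.0]
force: [-0.1, 0.0, -0.3]
width: 0.307
gripper_force: 25.0
```

```bash
cat > look.py <<'E'
from m import *
import sys
g=np.array([float(a) for a in sys.argv[2:4]])
s,im,d,o,r,P=wrist(); cv2.imwrite("pics/"+sys.argv[1],im[...,::-1]); h=cv2.cvtColor(im,cv2.COLOR_RGB2HSV);H,S,V=cv2.split(h)
R=cv2.Rodrigues(s["ee_rot"])[0]; print("tcp",s["position"].round(4),"yaw",np.degrees(np.arctan2(R[1,1],R[0,1])).round(2),"tilt",R[:,2].round(3))
xy=o[:2]+r[...,:2]*((.07-o[2])/r[...,2])[...,None]
near=np.linalg.norm(xy-g,axis=-1)<.045
k,l,st,c=cv2.connectedComponentsWithStats((near&(V<int(sys.argv[4]))).astype(np.uint8))
for i in range(1,k):
    if st[i,4]>20: print(c[i].round(),st[i,4],cv2.minAreaRect((xy[l==i]*1000).astype(np.float32)))
b=((H>100)&(H<130)&(S>150)).astype(np.uint8);k,l,st,c=cv2.connectedComponentsWithStats(b)
for i in range(1,k):
    if st[i,4]>100: Q=P[l==i]; print("blue",c[i].round(),st[i,4],np.median(Q,0).round(4),Q.min(0).round(3),Q.max(0).round(3))
E
python3 look.py w2.png .5565 -.273 110
```

```text
tcp [ 0.5564 -0.271   0.2082] yaw -1.72 tilt [-0.001  0.001 -1.   ]
[321. 257.] 1259 ((564.066650390625, -286.0455322265625), (71.30821228027344, 48.27858352661133), 67.4542236328125)
blue [320. 299.] 5078 [ 0.5561 -0.2532  0.2386] [ 0.54  -0.271  0.203] [ 0.572 -0.188  0.366]
blue [320. 376.] 1331 [ 0.555  -0.2912  0.2393] [ 0.542 -0.298  0.237] [ 0.568 -0.188  0.366]
```

View pics/w2.png

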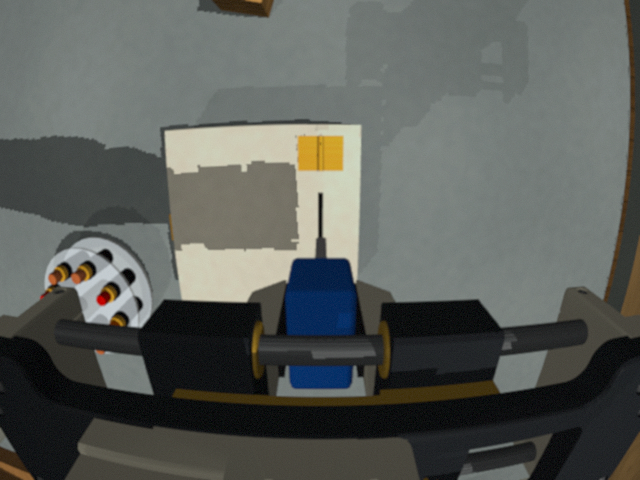

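The wrist view shows the visible part of the white gap as a dark line at column 320, rows 193–236. The blade is held at column 320 from row 238 down, so they line up.

Run:
```python
from m import *
s,im,d,o,r,P=wrist();V=im.max(2)
xy=o[:2]+r[...,:2]*((.07-o[2])/r[...,2])[...,None]
m=np.zeros((480,640),bool);m[188:234,312:329]=V[188:234,312:329]<100
q=xy[m];print(len(q),q.min(0),q.max(0));vx,vy,x0,y0=cv2.fitLine((q*1000).astype(np.float32),2,0,.01,.01).ravel();print("gap x at y=-273:",x0+vx/vy*(-273-y0),"yaw",np.degrees(np.arctan2(-vx/vy,1)))
# blade steel, bottom visible edge: tip at z~.154
print(V[230:262:3,310:332])
g=np.zeros_like(m);g[239:258,312:329]=V[239:258,312:329]<120
xt=o[:2]+r[...,:2]*((.16-o[2])/r[...,2])[...,None]
print("blade front at z=.16",[(v,xt[v][g[v]].mean(0).round(4)) for v in (240,244,248,252)if g[v].any()])
t=(im[...,2]>110)&(im[...,0]<60);t[:250]=0;xh=o[:2]+r[...,:2]*((.24-o[2])/r[...,2])[...,None]
print("handle",xh[t].min(0),xh[t].max(0),t.sum())
```

```text
123 [ 0.55439591 -0.27853357] [ 0.55700064 -0.244599  ]
gap x at y=-273: 555.38635 yaw -1.6237246
[[205 207 206 206 208 209 206 179 111  34  15  59 124 176 201 207 207 207
  207 206 207 206]
 [205 207 207 205 208 208 204 178 111  29  15  62 123 175 202 209 207 205
  206 205 207 208]
 [206 206 205 205 207 207 202 172 105  37  24  59 116 166 192 201 207 209
  207 206 207 206]
 [207 207 207 208 200 175 124  76  60  53  57  57  54  62  77 121 168 198
  208 206 205 208]
 [205 206 206 204 202 169 111  64  53  61  55  56  56  55  66 109 162 196
  208 207 207 208]
 [207 208 207 208 203 169 105  59  54  55  57  55  57  56  61  97 156 196
  208 207 207 207]
 [208 208 208 204 191 156  99  54  54  57  57  60  58  54  62  96 156 199
  210 206 209 207]
 [207 206 206 204 184 146  89  60  56  57  58  58  59  55  57  87 149 195
  209 206 206 207]
 [206 203 206 201 181 139  88  60  54  60  57  61  59  57  56  89 146 195
  208 210 206 205]
 [163 166 162 158 137  96  67  58  55  62  63  62  59  60  60  70 100 139
  162 166 165 166]
 [ 66  69  65  65  67  72  67  66  70  69  68  67  69  68  67  68  66  68
   66  64  65  65]]
blade front at z=.16 [(240, array([ 0.5563, -0.2554])), (244, array([ 0.5562, -0.2579])), (248, array([ 0.5561, -0.2604])), (252, array([ 0.5561, -0.2629]))]Traceback (most recent call last):
  File "<stdin>", line 12, in <module>
    return umr_minimum(a, axis, None, out, keepdims, initial, where)
ValueError: zero-size array to reduction operation minimum which has no identity
```

Call:
apply_moves([
  [10,-0.012,0,-0.4,0],
  [10,0,0,-0.5,0],
  [10,0,0,-0.3,0],
  [10,0,0,-0.07,0],
  [10,0,0,0,0],
  [10,0,0,0,0],
])

```text
clock: 6.42
position: [0.5564, -0.2728, 0.1336]
ee_rot: [2.256, 2.184, 0.001]
force: [-0.2, -1.0, -0.1]
width: 0.301
gripper_force: 25.0
```

Call:
apply_moves([
  [10,0,0,-0.03,0],
  [10,0,0,-0.03,0],
  [10,0,0,0,0],
])

```text
clock: 6.8
position: [0.5556, -0.2727, 0.1288]
ee_rot: [-2.257, -2.185, 0.0]
force: [0.2, -0.3, -0.3]
width: 0.307
gripper_force: 25.0
```

Call:
apply_moves([
  [10,0,0,-0.03,0],
  [10,0,0,-0.03,0],
  [10,0,0,-0.02,0],
  [10,0,0,0,0],
])

```text
clock: 7.3
position: [0.5556, -0.2726, 0.124]
ee_rot: [-2.257, -2.185, 0.0]
force: [-0.1, 0.8, -1.5]
width: 0.303
gripper_force: 25.0
```

Call:
apply_moves([
  [10,0,0,-0.02,0],
  [10,0,0,0,0],
])

```text
clock: 7.55
position: [0.5557, -0.2727, 0.123]
ee_rot: [2.257, 2.185, 0.0]
force: [0.8, -0.8, -1.0]
width: 0.307
gripper_force: 25.0
```

Call:
apply_moves([
  [10,0,0,-0.02,0],
  [10,0,0,0,0],
])

```text
clock: 7.8
position: [0.5559, -0.2727, 0.1226]
ee_rot: [2.256, 2.185, 0.0]
force: [-2.4, 1.1, 6.5]
width: 0.305
gripper_force: 25.0
```

Call:
apply_moves([
  [10,0,0,-0.006,0],
  [10,0,0,0,0],
  [10,0,0,0,0],
  [10,0,0,0,0],
  [10,0,0,0,0],
])

```text
clock: 8.43
position: [0.5559, -0.2727, 0.1225]
ee_rot: [2.256, 2.185, 0.0]
force: [-2.6, 0.5, 9.8]
width: 0.304
gripper_force: 25.0
```

Jam confirmed: about 10 N with the tip stopped at the mouth height. Next I lift and carry to the bamboo box.

Call:
apply_moves([
  [10,0,0,0.2,0],
  [10,0,0,0.5,0],
  [10,0,0,0.5,0],
  [10,0,0,0.4,0],
  [10,0,0.4,0,0],
  [10,0,0.6,0,0],
  [10,0,0.7,0,0],
  [10,0,0.7,0,0],
  [10,0,0.7,0,0],
  [10,0,0.7,0,0],
])

```text
clock: 9.68
position: [0.5556, -0.0433, 0.218]
ee_rot: [2.256, 2.185, 0.001]
force: [0.9, 0.1, 0.0]
width: 0.301
gripper_force: 25.0
```

Call:
apply_moves([
  [10,0.05,0.7,0,0.06],
  [10,0.05,0.7,0,0.06],
  [10,0.05,0.7,0,0.06],
  [10,0.05,0.7,0,0.06],
  [10,0.05,0.7,0,0.07],
  [10,0.05,0.7,0,0],
  [10,0,0.7,0,0],
  [10,0,0.5,0,0],
  [10,0,0.21,0,0],
  [10,0,0,0,0],
  [10,0,0,0,0],
  [10,0,0,0,0],
])

```text
clock: 11.18
position: [0.5742, 0.2903, 0.2175]
ee_rot: [2.083, 2.351, -0.001]
force: [-0.1, -0.6, 0.0]
width: 0.304
gripper_force: 25.0
```

```bash
python3 look.py w3.png .5737 .292 60
```

```text
tcp [0.5742 0.2903 0.2175] yaw 6.93 tilt [ 0.    -0.001 -1.   ]
[318. 215.] 742 ((571.7614135742188, 291.9486389160156), (10.832918167114258, 57.364219665527344), 6.689187526702881)
blue [320. 299.] 5072 [0.5715 0.308  0.2478] [0.557 0.289 0.213] [0.588 0.373 0.375]
blue [137. 380.] 825 [0.4041 0.1099 0.1088] [0.385 0.101 0.064] [0.533 0.314 0.317]
blue [320. 376.] 1337 [0.576  0.2704 0.2486] [0.563 0.262 0.247] [0.59  0.373 0.375]
```

View pics/w3.png

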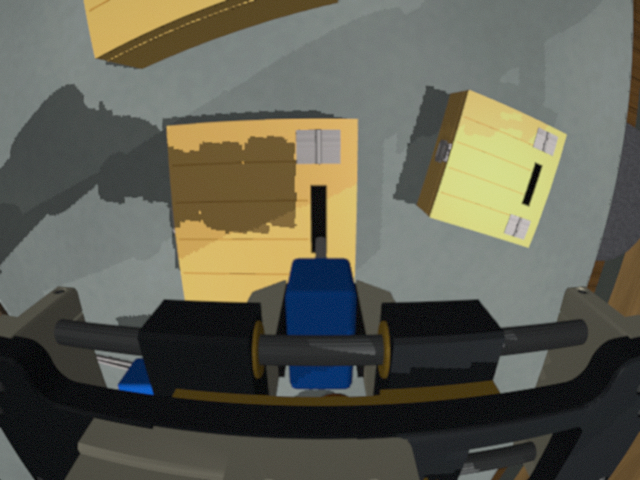

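The wrist view shows the bamboo gap as a dark slot at columns 311–326, rows 186–250, with the blade over it at column 320, so there is a slight x offset to measure.

```bash
cat > gap.py <<'E'
from m import *
s,im,d,o,r,P=wrist();V=im.max(2)
def pl(z): return o[:2]+r[...,:2]*((z-o[2])/r[...,2])[...,None]
xy=pl(.07); zt=s["position"][2]-.0525; xt=pl(zt+.006)
a=np.radians(7);ex=np.array([np.cos(a),np.sin(a)]);ey=np.array([-ex[1],ex[0]]);c=s["position"][:2]
for v in range(186,256,4):
    row=V[v,300:345]; k=np.nonzero(row<(40 if v<236 else 80))[0]+300
    if len(k): 
        g=(xy[v,k]-c); t=(xt[v,k]-c); print(v,k.min(),k.max(),"gap u",(g@ex*1e3)[[0,-1]].round(1),"v",(g@ey*1e3).mean().round(1),"| tip u",(t@ex*1e3)[[0,-1]].round(1),"v",(t@ey*1e3).mean().round(1))
E
python3 gap.py
```

```text
190 312 324 gap u [-7.5  2.5] v 27.2 | tip u [-5.3  1.4] v 45.7
194 312 324 gap u [-7.5  2.5] v 23.8 | tip u [-5.3  1.4] v 43.4
198 312 324 gap u [-7.5  2.5] v 20.4 | tip u [-5.3  1.4] v 41.1
202 312 324 gap u [-7.5  2.5] v 17.0 | tip u [-5.3  1.4] v 38.8
206 312 324 gap u [-7.6  2.6] v 13.5 | tip u [-5.3  1.5] v 36.5
210 312 324 gap u [-7.6  2.6] v 10.1 | tip u [-5.3  1.5] v 34.2
214 312 324 gap u [-7.6  2.6] v 6.6 | tip u [-5.3  1.5] v 31.9
218 313 324 gap u [-6.8  2.6] v 3.1 | tip u [-4.8  1.5] v 29.5
222 313 324 gap u [-6.8  2.6] v -0.4 | tip u [-4.8  1.5] v 27.2
226 313 324 gap u [-6.8  2.6] v -4.0 | tip u [-4.8  1.5] v 24.8
230 313 324 gap u [-6.8  2.6] v -7.6 | tip u [-4.8  1.5] v 22.4
234 312 324 gap u [-7.7  2.6] v -11.1 | tip u [-5.4  1.5] v 20.0
238 312 325 gap u [-7.7  3.5] v -14.8 | tip u [-5.4  2.1] v 17.6
242 312 325 gap u [-7.7  3.5] v -18.4 | tip u [-5.4  2.1] v 15.2
246 312 324 gap u [-7.7  2.7] v -22.1 | tip u [-5.4  1.5] v 12.7
250 312 324 gap u [-7.8  2.7] v -25.8 | tip u [-5.5  1.6] v 10.2
254 317 324 gap u [-3.4  2.7] v -29.5 | tip u [-2.5  1.6] v 7.7
```

Run:
```python
exec(open("gap.py").read().split("for v")[0])
print("cam u,v",(o[:2]-c)@ex,(o[:2]-c)@ey)
for v in (194,210,226): print(v,[(u,int(V[v-1:v+2,u].mean()),round(float((xy[v,u]-c)@ex*1e3),1)) for u in range(306,334)])
for v in (240,250): print(v,[(u,im[v,u].tolist(),round(float((xt[v,u]-c)@ex*1e3),1)) for u in range(308,332)])
```

```text
cam u,v -0.0008015928181503871 0.08312517365162997
194 [(306, 212, -12.5), (307, 213, -11.7), (308, 214, -10.9), (309, 200, -10.0), (310, 147, -9.2), (311, 78, -8.3), (312, 27, -7.5), (313, 10, -6.7), (314, 15, -5.8), (315, 13, -5.0), (316, 14, -4.2), (317, 16, -3.3), (318, 18, -2.5), (319, 14, -1.7), (320, 19, -0.8), (321, 16, 0.0), (322, 14, 0.8), (323, 15, 1.7), (324, 15, 2.5), (325, 47, 3.4), (326, 103, 4.2), (327, 165, 5.0), (328, 206, 5.9), (329, 218, 6.7), (330, 216, 7.5), (331, 215, 8.4), (332, 216, 9.2), (333, 217, 10.0)]
210 [(306, 218, -12.6), (307, 219, -11.8), (308, 222, -10.9), (309, 208, -10.1), (310, 161, -9.3), (311, 96, -8.4), (312, 40, -7.6), (313, 16, -6.7), (314, 14, -5.9), (315, 13, -5.0), (316, 13, -4.2), (317, 17, -3.3), (318, 18, -2.5), (319, 16, -1.7), (320, 15, -0.8), (321, 16, 0.0), (322, 15, 0.9), (323, 18, 1.7), (324, 15, 2.6), (325, 46, 3.4), (326, 104, 4.3), (327, 166, 5.1), (328, 210, 5.9), (329, 221, 6.8), (330, 219, 7.6), (331, 219, 8.5), (332, 218, 9.3), (333, 218, 10.2)]
226 [(306, 219, -12.8), (307, 219, -11.9), (308, 222, -11.1), (309, 207, -10.
[... 1045 characters left out ...]
), (331, [218, 186, 104], 5.6)]
250 [(308, [221, 186, 103], -7.8), (309, [214, 183, 101], -7.2), (310, [181, 154, 86], -6.6), (311, [121, 102, 59], -6.0), (312, [58, 50, 31], -5.5), (313, [19, 16, 14], -4.9), (314, [24, 24, 26], -4.3), (315, [44, 44, 47], -3.7), (316, [59, 57, 57], -3.1), (317, [66, 64, 64], -2.5), (318, [63, 59, 60], -2.0), (319, [65, 61, 59], -1.4), (320, [64, 63, 64], -0.8), (321, [64, 63, 61], -0.2), (322, [64, 62, 62], 0.4), (323, [63, 61, 60], 1.0), (324, [63, 62, 62], 1.6), (325, [84, 77, 65], 2.1), (326, [132, 114, 74], 2.7), (327, [186, 159, 92], 3.3), (328, [214, 182, 103], 3.9), (329, [220, 188, 105], 4.5), (330, [220, 188, 106], 5.1), (331, [220, 187, 105], 5.6)]
```

Call:
apply_moves([
  [10,-0.022,0,-0.3,0],
  [10,0,0,-0.5,0],
  [10,0,0,-0.4,0],
  [10,0,0,-0.15,0],
  [10,0,0,0,0],
  [10,0,0,0,0],
])

```text
clock: 12.08
position: [0.5728, 0.2924, 0.1372]
ee_rot: [2.081, 2.353, 0.002]
force: [0.3, -0.2, -0.5]
width: 0.303
gripper_force: 25.0
```

Run:
```python
exec(open("gap.py").read().split("for v")[0])
print(c)
for v in range(120,262,8): print(v,V[v,306:334].tolist(),((xy[v,320]-c)@ey*1e3).round(1), ((xy[v,320]-xy[v,319])@ex*1e3).round(2))
```

```text
[0.57277141 0.2923634 ]
120 [107, 110, 110, 110, 109, 111, 110, 110, 112, 114, 113, 110, 112, 112, 112, 115, 124, 128, 132, 130, 133, 131, 130, 130, 132, 128, 128, 129] 84.9 0.6
128 [225, 225, 225, 225, 225, 224, 224, 224, 226, 224, 226, 225, 227, 226, 226, 227, 226, 228, 226, 226, 226, 228, 227, 225, 227, 227, 227, 226] 80.0 0.6
136 [184, 185, 185, 186, 183, 184, 187, 183, 162, 131, 114, 124, 136, 147, 156, 144, 140, 157, 179, 184, 188, 186, 186, 189, 188, 187, 190, 189] 75.2 0.6
144 [170, 170, 170, 173, 173, 170, 172, 171, 158, 136, 123, 140, 157, 177, 185, 169, 152, 149, 162, 172, 172, 174, 176, 174, 174, 173, 175, 175] 70.3 0.6
152 [164, 164, 165, 164, 165, 166, 165, 162, 153, 135, 121, 138, 155, 175, 186, 169, 151, 147, 157, 165, 169, 168, 171, 170, 169, 168, 169, 170] 65.4 0.6
160 [95, 111, 113, 116, 115, 117, 113, 104, 90, 84, 86, 87, 87, 84, 83, 73, 66, 72, 82, 86, 88, 98, 129, 162, 175, 163, 126, 110] 60.6 0.61
168 [87, 86, 85, 89, 86, 86, 87, 85, 83, 85, 85, 86, 88, 86, 80, 70, 64, 72, 81, 88, 88, 85, 88, 89, 87, 85, 89, 87] 55.6 0.61
176 [87, 86, 85, 86, 84, 88, 84, 85, 86
[... 794 characters left out ...]
23, 19, 6, 28, 68, 103, 117, 119] 25.5 0.63
224 [116, 105, 78, 39, 10, 13, 16, 18, 23, 19, 14, 17, 17, 14, 18, 17, 15, 19, 21, 21, 18, 10, 16, 28, 66, 103, 117, 116] 20.3 0.63
232 [115, 111, 90, 51, 16, 14, 14, 23, 21, 19, 26, 16, 17, 18, 19, 19, 20, 14, 20, 18, 17, 18, 19, 23, 69, 101, 119, 115] 15.0 0.63
240 [117, 112, 90, 51, 20, 15, 17, 20, 23, 43, 60, 69, 71, 67, 68, 70, 70, 71, 66, 57, 43, 22, 6, 38, 76, 104, 117, 115] 9.7 0.64
248 [117, 112, 91, 53, 19, 7, 18, 14, 30, 49, 62, 69, 69, 66, 70, 68, 70, 70, 68, 65, 47, 26, 16, 41, 77, 106, 115, 117] 4.3 0.64
256 [135, 134, 124, 81, 32, 23, 17, 27, 41, 55, 66, 65, 70, 68, 65, 66, 65, 68, 67, 66, 54, 34, 23, 41, 75, 102, 110, 112] -1.2 0.65
```

Call:
apply_moves([
  [10,-0.008,0,-0.1,0],
  [10,0,0,-0.15,0],
  [10,0,0,-0.15,0],
  [10,0,0,-0.1,0],
  [10,0,0,0,0],
])

```text
clock: 12.75
position: [0.5716, 0.2917, 0.1056]
ee_rot: [-2.08, -2.353, 0.002]
force: [-0.2, -0.7, -0.6]
width: 0.303
gripper_force: 25.0
```

Call:
apply_moves([
  [10,0,0,-0.1,0],
  [10,0,0,-0.15,0],
  [10,0,0,-0.1,0],
  [10,0,0,-0.05,0],
  [10,0,0,0,0],
  [10,0,0,0,0],
])

```text
clock: 13.5
position: [0.572, 0.292, 0.0826]
ee_rot: [2.081, 2.354, 0.001]
force: [0.7, -0.2, 0.2]
width: 0.307
gripper_force: 25.0
```

Call:
apply_moves([
  [10,0,0,-0.04,0],
  [10,0,0,-0.02,0],
  [10,0,0,0,0],
  [10,0,0,0,0],
])

```text
clock: 14.0
position: [0.5719, 0.2919, 0.0788]
ee_rot: [2.081, 2.354, 0.0]
force: [-1.0, -0.1, 1.5]
width: 0.304
gripper_force: 25.0
```

Call:
apply_moves([
  [10,0,0,-0.02,0],
  [10,0,0,0,0],
  [10,0,0,0,0],
])

```text
clock: 14.38
position: [0.5719, 0.292, 0.0788]
ee_rot: [2.08, 2.353, 0.001]
force: [-3.3, -3.4, 12.3]
width: 0.303
gripper_force: 25.0
```

Handle seated: TCP z 0.0788 minus the 0.0538 grasp offset puts the tip at 25 mm, with 12 N of contact. I ease off and release.

Call:
apply_moves([
  [10,0,0,0.015,0],
  [10,0,0,0,0],
  [45,0,0,0,0],
  [50,0,0,0,0],
  [50,0,0,0,0],
  [50,0,0,0.3,0],
  [50,0,0,0.5,0],
  [50,0,0,0.6,0],
  [50,0,0,0.6,0],
  [50,0,0,0.3,0],
  [50,0,0,0,0],
])

```text
clock: 15.75
position: [0.5724, 0.2924, 0.218]
ee_rot: [2.08, 2.353, 0.004]
force: [-0.1, -0.8, -0.6]
width: 0.501
gripper_force: 0.0
```

```bash
python3 look.py w4.png .572 .292 60
python3 - <<'E'
from m import *
s,im,d,p=grab("side"); P=cloud(d,p); h=cv2.cvtColor(im,cv2.COLOR_RGB2HSV);H,S,V=cv2.split(h)
m=(H>100)&(H<130)&(S>150)&(np.hypot(P[...,0]-.572,P[...,1]-.292)<.06);Q=P[m];print(m.sum(),np.median(Q,0),np.percentile(Q[:,2],[2,90,98])); print("jar",P[206,314], np.load("side.npz")["P"][206,314])
cv2.imwrite("pics/s5.png",cv2.resize(im[130:350,200:480],(756,594))[...,::-1])
E
```

```text
tcp [0.5724 0.2924 0.218 ] yaw 7.04 tilt [ 0.002  0.001 -1.   ]
[319. 194.] 137 ((568.5578002929688, 316.0405578613281), (12.596000671386719, 8.545289039611816), 7.110374927520752)
blue [319. 234.] 2320 [0.5713 0.2936 0.1098] [0.557 0.264 0.008] [0.587 0.375 0.376]
146 [0.57395647 0.28782291 0.11092106] [0.10681312 0.112898   0.11417521]
jar [0.52467656 0.32304821 0.30298317] [0.62382335 0.02417825 0.06203602]
```

View pics/s5.png

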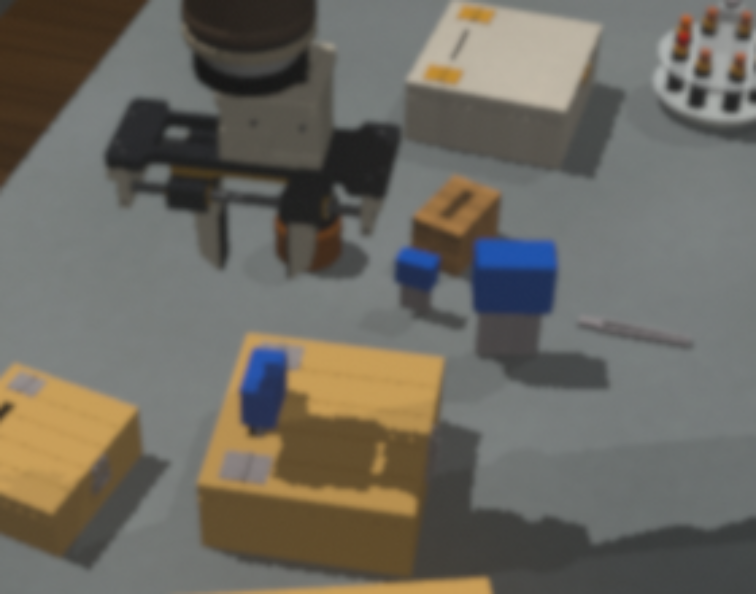

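The blade's handle sits flush on the bamboo box (262,390) with its top at z≈0.11. The jar (308,240) and the decoys are undisturbed, and the gripper is well clear.

```bash
python3 -c "
from cell import arm
print(arm.sign_off())"
```

```text
the job is handed in; nothing more can be done
None
```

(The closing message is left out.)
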